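# Hang the storeroom thermometer on its keyhole screw

## Robot

A 6-joint arm with a two-finger parallel gripper is mounted at the origin on the work surface. World frame = base frame: x ahead of the robot, y to its left, z up, the work surface at z = 0. Lengths are in m, angles in rad, forces in N, time in s.
With the tool pointing down it reaches from about 0.425 to 0.95 m from the base axis. Payload 3.5 kg.
Tool frame: the origin (TCP) lies at the very end of the fingers, on their centre line; the grasp point (between the pads) lies 19 mm behind it; y points along the fingers, z is the direction in which the jaws open and shut, and the axes are right-handed (so a half turn about y gives the same grasp; the last joint's range is limited). The gripper opens to 85 mm and grips with 20 to 120 N. Pads are 22 mm wide; open, the fingers measure 114 mm over their backs; the gripper's body (76 mm by 85 mm) begins 54 mm behind the grasp point. The pads swing forward as they close: fully open they stand 13 mm farther back than shut.
Start: joints at [1.192, 0.286, 1.577, -0, 1.279, -0.15], TCP at [0.153, 0.657, 0.231] pointing down, gripper open.
Joint ranges: [-2.77, 2.77], [-0.9, 2.22], [0.21, 2.48], [-1.53, 4.67], [0.24, 2.81], [-2.84, 2.84]. Speed limits (rad/s): [2.79, 2.79, 3.14, 3.14, 3.14, 3.14].

## Interface

Orientations are given as a unit quaternion [x, y, z, w].
In Python, from plant import ctrl gives the robot as it stands. The module is installed in compiled form; this text tells all that it offers.
- The arm moves only by the tool jog_arm, never from a script. Its argument "deltas" is a list of rows, each a list of 3 entries, a list of its own where there are three numbers: the turn, a rotation vector about the tool's x, y, z in rad, then the shift along the tool's x, y, z in m, then the opening, from 0 (shut) to 1 (fully open). In form: [[[wx, wy, wz], [dx, dy, dz], gripper], ...]. A call has 1 to 10 rows; each row is the pose to reach, as a shift and turn from the pose measured when the call began, along the tool's axes at that moment; what a row does not reach only later rows make up. A row lasts 1/12 s, in which the tool goes at most 41.7 mm and 7.16 degrees, less where a joint would pass 70% of its speed; a pose out of reach is approached as far as the arm can. A call with a gripper value outside its range is refused whole. The fingers move at their own pace and stop on an object; "force" is the grip in N (left out, the last holds). Time passes only in rows, so rows that repeat a pose let the fingers close. It gives the time, the measured TCP pose, the force and the opening at its end, in the units of the state.
- ctrl.get_state(): the state, without advancing time (a new reading comes with each control period).
- ctrl.read_camera(name): name is "scene" or "top" or "wrist"; returns a dict with "pixels" (384x512x3 uint8, blue, green, red), "range_z" (384x512 float32, m along the optical axis (not along the pixel's ray), 0 where there is no reading), "fx", "fy", "cx", "cy" (pixels), "T" (4x4, takes a point from camera to world coordinates); the wrist camera has in their place "mount" (4x4, takes a point from camera to tool coordinates, whose origin is the TCP and whose axes are the tool frame's). Camera axes: x right, y up, looking along -z (the intrinsics and any distortion apply to the point x, -y, -z); pixel columns grow to the right and rows downward; lengths in m; the calibration is good to about 2 mm. A picture is of the moment at which its call begins: read the wrist's pose just before it.
- ctrl.sign_off(): hands the job in, once; it reports no verdict.
The state is a dict: "time": time; "qpos": joint angles; "dq": joint speeds; "joint_efforts": joint torques, N m; "eef_pos": TCP position; "tcp_rot": TCP orientation; "contact_force": force on the tool from outside, world axes, zero at the start; "wrist_torque": the same for the moment, N m; "opening": opening from 0.0 (shut) to 1.0 (fully open).
Only numpy, scipy, OpenCV 4.12 (cv2) and the standard library are available. Lean on these libraries where they do the work, as an engineer would, in place of code of your own. Each camera call takes 0.05 s, during which the arm holds its last target.

## Task

Lift the thermometer plate out of its rack by the orange grip, set its keyhole over the brass screw head on the blue panel, and pull it down until it is fully home and wedged under the head, back flat against the panel. The screw sits a little off its intended place, so feel for it gently and never press or pull hard on the panel or screw (20 N at the hand is plenty). Let go, leaving it hanging straight, and leave the other things alone.

Things in the scene. Friction and masses are not known exactly. Their poses are not given: they have to be found in the camera images.
- grip (a point): centre of the orange grip bar on top of the loose thermometer plate; bar 12 mm thick (x), 60 mm wide (y), 50 mm high. z runs up the plate, x out of its front (dial side), y along its width. At the start the plate stands upright in the rack, lower edge 162 mm below this point, leaning at most 3 degrees. The bar spans x = -6 to +6 mm from this point, its back in line with the plate's back.
- plate: thermometer plate, loose, 0.10 to 0.18 kg: white, 110 mm wide, 4 mm thick, 137 mm high, the orange grip bar above it (total 187 mm), a round steel dial (57 mm across, 14 mm proud) low on its front. Origin: middle of the lower edge of its flat back face; z up, x out of the front. Nothing stands out behind the back face.
- keyhole (a point): centre of the keyhole's entry hole, on the back face, 85 mm above the lower edge, 77 mm below the grip's centre. The hole is 20 mm across (octagonal); a slot 9 mm wide runs up from it to a closed end 30 mm above the hole's centre.
- slot_end (a point): closed upper end of the slot, on the back face. On the front both sides of the slot carry steel rails, ramping up from 11 to 31 mm above the hole's centre to 3.5 mm proud, then level: pulled down, they wedge under the screw head. Pulling home takes some 8 to 13 N, more than the plate's weight. Home, the screw's axis is 27 mm above the hole's centre; from 23 mm it is locked.
- stand: blue upright steel panel, fixed, 170 mm wide, 155 mm high, 14 mm thick, its foot reaching 75 mm back. Origin: on the bench below the middle of its front face; x points out of the front (away from the robot), z up. The hung plate has the same axes, its back flat on the front face (x = 0), and its grip's centre about 30 mm above the panel's top.
- mark (a point): intended place of the screw, on the panel's front face, 135 mm up. The real screw's axis is up to 6 mm off it sideways and up to 6 mm up or down. Brass head 16 mm across, 3 mm thick, its front 8 mm and underside 5 mm out of the face; shank 6 mm. In a rubber grommet: the head gives along its axis 0.3 mm per newton, up to 3 mm in, 4 mm out, not sideways.
- screw (a joint): how far the screw head is drawn out of its rest place along its axis (m): 0 free, negative pushed in, about +0.0021 when the plate is wedged home under the head.
- rack: grey stand, fixed, base 90 x 150 x 6 mm, with two grooved side posts 76 mm high that hold the plate's side edges (groove 6 mm wide); origin at the base's underside centre. The plate lifts straight up out of it.
- tape: bystander, leave alone: roll of clear tape lying flat, 90 mm across, 24 mm high; origin at its underside centre
- spray: bystander, leave alone: blue bottle with white cap, 64 mm across, 160 mm high; origin at its underside centre
- driver: bystander, leave alone: screwdriver lying down, about 200 mm long; origin at its underside centre near the middle of its length
- tub: bystander, leave alone: clear round tub, 90 mm across, 60 mm high; origin at its underside centre
- can: bystander, leave alone: can with green label, 74 mm across, 100 mm high; origin at its underside centre
- carton: bystander, leave alone: cardboard carton 120 x 200 x 70 mm high; origin at its underside centre
- scoop: bystander, leave alone: steel scoop, bowl 60 mm across and 45 mm high, blue handle reaching 130 mm out along its x; origin at its underside centre
Things that resemble listed ones, but are neither listed nor needed, are in the scene too. There is more than one size of the plate; the one meant has the size given above.

How it is judged:
By the outcome, as a careful person would: the job done as asked, in the order asked, and still so for the second after the job is handed in, with the robot touching nothing.
It also fails if it takes over 70 s, if anything falls off the work surface, if the arm or the gripper's body presses on something with over 40 N, if the wrist force passes 120 N, or if a joint passes its speed limit or range.

## Working session

There is one attempt and no reset: what is moved stays moved. The work goes in short steps, Python scripts to look and compute and a tool call to move; the robot and the scene stay as the last step left them, time stands still between calls to the robot, and variables do not carry over. Pictures are saved under pics/ and viewed, and the job is handed in when it is done.

Besides the shell and the picture viewer there is one more tool, called as name(argument=value, ...) on one line, values as JSON. jog_arm: Moves the arm, as the interface text tells. Its arguments: {"type":"object","properties":{"deltas":{"type":"array","items":{"type":"array"}},"force":{"type":"number"}},"required":["deltas"]}

```bash
mkdir -p pics; cat > h.py <<'E'
import numpy as np, cv2
from plant import ctrl
from scipy.spatial.transform import Rotation as R
def cam(n):
    s=ctrl.get_state(); c=ctrl.read_camera(n)
    if n=='wrist':
        T=np.eye(4);T[:3,:3]=R.from_quat(s['tcp_rot']).as_matrix();T[:3,3]=s['eef_pos']
        c['T']=T@c['mount']
    return c
def pts(c):
    d=c['range_z'];v,u=np.mgrid[:d.shape[0],:d.shape[1]]
    P=np.stack([(u-c['cx'])/c['fx']*d,-(v-c['cy'])/c['fy']*d,-d],-1)
    return P@c['T'][:3,:3].T+c['T'][:3,3]
E
python3 - <<'E'
from h import *
s=ctrl.get_state();print(s)
for n in ['scene','top','wrist']:
    c=cam(n);print(n,[k for k in c],c['fx'],c['cx'],c['cy']);print(c['T'].round(3))
    cv2.imwrite(f'pics/{n}0.png',c['pixels'])
    np.savez(f'{n}0.npz',**{k:v for k,v in c.items()})
E
```

```text
{'time': 0.0, 'qpos': array([ 1.19198891e+00,  2.87161826e-01,  1.57818130e+00,  4.62380896e-06,
        1.27859598e+00, -1.50009750e-01]), 'dq': array([ 0.00014419, -0.0011075 , -0.0006577 , -0.00023453, -0.00047937,
       -0.00012192]), 'joint_efforts': array([ 2.97727738e-04, -4.05980122e+01, -2.92626089e+01, -4.72211480e-05,
        5.77806146e-03,  9.13120140e-07]), 'eef_pos': array([0.15282508, 0.65679694, 0.22994741]), 'tcp_rot': array([ 0.70328466, -0.0809346 ,  0.08049797, -0.70168395]), 'contact_force': array([ 0.10096999, -0.20254943,  0.63188469]), 'wrist_torque': array([ 0.01864159,  0.02700171, -0.05589367]), 'opening': 0.9992506021092741}
scene ['pixels', 'range_z', 'fx', 'fy', 'cx', 'cy', 'T'] 494.5474067346724 259.45300221485587 187.3363321719389
[[-0.061 -0.795  0.604  1.414]
 [ 0.998 -0.04   0.049  0.081]
 [-0.015  0.606  0.795  1.32 ]
 [ 0.     0.     0.     1.   ]]
top ['pixels', 'range_z', 'fx', 'fy', 'cx', 'cy', 'T'] 397.9376494508667 255.5596386569486 183.7289541922143
[[ 0.026  0.997 -0.075  0.408]
 [-1.     0.026 -0.004 -0.011]
 [-0.002  0.075  0.997  1.412]
 [ 0.     0.     0.     1.   ]]
wrist ['pixels', 'range_z', 'fx', 'fy', 'cx', 'cy', 'mount', 'T'] 302.48996698039616 257.627060544959 191.26303616788036
[[ 0.226 -0.938 -0.262  0.086]
 [ 0.974  0.217  0.064  0.672]
 [-0.004 -0.27   0.963  0.372]
 [ 0.     0.     0.     1.   ]]
```

View pics/scene0.png

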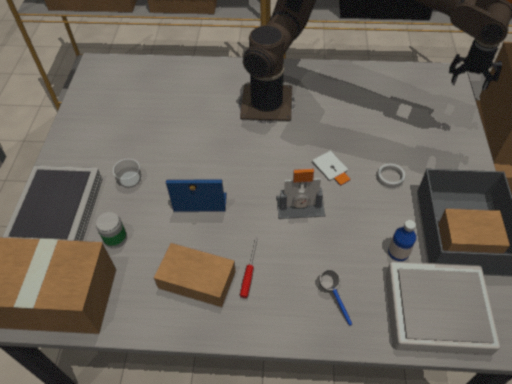

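View pics/top0.png

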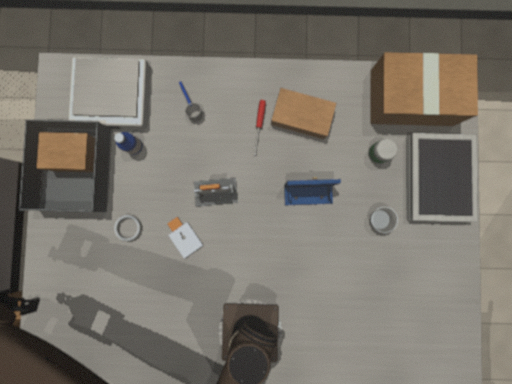

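View pics/wrist0.png

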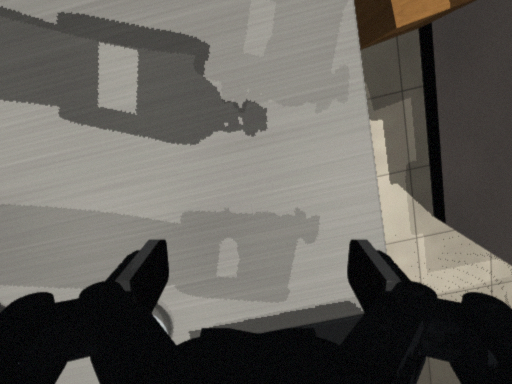

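The scene view shows the rack with the large plate at about (303,190) and its dial facing the camera. The blue panel with its screw is at about (195,192), and a smaller decoy plate lies flat at (331,165). Next I'll measure them.

```bash
python3 - <<'E'
from h import *
def ld(n):
    z=np.load(n+'0.npz');return {k:z[k] for k in z}
for n,roi in [('scene',[(265,155,335,225),(155,165,235,220)]),('top',[(185,165,250,215),(275,165,350,215)])]:
    c=ld(n);P=pts(c);im=c['pixels'];hsv=cv2.cvtColor(im,cv2.COLOR_BGR2HSV)
    for i,(a,b,e,f) in enumerate(roi):
        cv2.imwrite(f'pics/{n}_crop{i}.png',cv2.resize(im[b:f,a:e],None,fx=8,fy=8,interpolation=cv2.INTER_CUBIC))
        h=hsv[b:f,a:e];p=P[b:f,a:e]
        m=((h[...,0]<20)&(h[...,1]>170)&(h[...,2]>90)) if i==0 else ((h[...,0]>100)&(h[...,0]<125)&(h[...,1]>120))
        q=p[m];print(n,i,m.sum());print(np.percentile(q,[0,3,25,50,75,97,100],axis=0).round(4))
    
c=ld('scene');P=pts(c);hsv=cv2.cvtColor(c['pixels'],cv2.COLOR_BGR2HSV)
m=(hsv[...,0]>15)&(hsv[...,0]<30)&(hsv[...,1]>100);m[:180]=0;m[200:]=0;m[:,:180]=0;m[:,205:]=0
print(np.argwhere(m),P[m].round(4), hsv[m])
# plane fit stand front
h=hsv;m=(h[...,0]>100)&(h[...,0]<125)&(h[...,1]>120);m[:,:155]=0;m[:,235:]=0;m[:165]=0;m[225:]=0
q=P[m];q=q[(q[:,2]>.02)&(q[:,2]<.145)]
for _ in range(5):
    o=q.mean(0);n=np.linalg.svd(q-o)[2][2];d=(q-o)@n;q=q[abs(d)<.005]
n*=np.sign(n[0]);print('stand plane',n,o,len(q),d.std(),'yaw',np.degrees(np.arctan2(n[1],n[0])));
E
```

```text
scene 0 195
[[0.4841 0.0812 0.1482]
 [0.4873 0.1126 0.1504]
 [0.4911 0.1242 0.165 ]
 [0.4934 0.1369 0.1788]
 [0.4958 0.1503 0.1907]
 [0.4994 0.1619 0.1962]
 [1.4142 0.1634 1.3205]]
scene 1 1545
[[ 0.4477 -0.2699  0.0042]
 [ 0.5123 -0.2652  0.0149]
 [ 0.5178 -0.2288  0.0527]
 [ 0.5206 -0.1835  0.0913]
 [ 0.5235 -0.143   0.131 ]
 [ 0.5273 -0.1093  0.1572]
 [ 1.4142  0.0812  1.3205]]
top 0 0Traceback (most recent call last):
  File "<stdin>", line 10, in <module>
    return _quantile_unchecked(
        a, q, axis, out, overwrite_input, method, keepdims, weights)
    return _ureduce(a,
                    func=_quantile_ureduce_func,
    ...<5 lines>...
                    overwrite_input=overwrite_input,
                    method=method)
    r = func(a, **kwargs)
    result = _quantile(arr,
                       quantiles=q,
    ...<2 lines>...
                       out=out,
                       weights=wgt)
    slices_having_nans = np.isnan(arr[-1, ...])
                                  ~~~^^^^^^^^^
IndexError: index -1 is out of bounds for axis 0 with size 0
```

```bash
python3 - <<'E'
from h import *
def ld(n):
    z=np.load(n+'0.npz');return {k:z[k] for k in z}
def fitp(q):
    for _ in range(8):
        o=q.mean(0);n=np.linalg.svd(q-o,full_matrices=False)[2][2];d=(q-o)@n;q=q[abs(d)<max(.004,0)]
    n=n*np.sign(n[0]);return n,o,len(q),d.std(),np.degrees(np.arctan2(n[1],n[0])),q
def mk(n,box,lo,hi):
    c=ld(n);P=pts(c);h=cv2.cvtColor(c['pixels'],cv2.COLOR_BGR2HSV)
    m=np.all((h>=lo)&(h<=hi),-1);M=np.zeros_like(m);a,b,e,f=box;M[b:f,a:e]=m[b:f,a:e];M&=c['range_z']>0
    return c,P,M
c,P,M=mk('scene',(265,155,335,225),(0,170,90),(20,255,255));q=P[M]
print('bar front',fitp(q[(q[:,2]>.15)&(q[:,2]<.19)])[:5], q[:,1].min(),q[:,1].max(),np.percentile(q[:,2],98))
c,P,M=mk('scene',(155,165,235,220),(100,120,0),(125,255,255));q=P[M];q=q[(q[:,2]>.02)&(q[:,2]<.148)]
n,o,k,s,yaw,q=fitp(q);print('stand',n,o,k,s,yaw);t=np.array([-n[1],n[0],0]);t/=np.linalg.norm(t);y=(q-o)@t
print(np.percentile(y,[0,1,2,50,98,99,100]))
mid=o+t*(np.percentile(y,1)+np.percentile(y,99))/2;print('mid',mid)
c,P,M=mk('scene',(175,178,210,205),(12,80,60),(35,255,255));print(np.argwhere(M).mean(0),M.sum(),P[M].mean(0))
for nm,bx in(('rack',(185,165,250,215)),('st',(275,165,350,215))):
    c=ld('top');P=pts(c);a,b,e,f=bx;p=P[b:f,a:e].reshape(-1,3);pz=p[p[:,2]>(.17 if nm=='rack' else .14)]
    xy=pz[:,:2].astype(np.float32);print(nm,len(pz),cv2.minAreaRect(xy*1000),np.median(pz[:,2]))
    cv2.imwrite(f'pics/top_{nm}.png',cv2.resize(c['pixels'][b:f,a:e],None,fx=8,fy=8))
s=ctrl.get_state();print(R.from_quat(s['tcp_rot']).as_matrix().round(3))
E
```

```text
bar front (array([ 0.99124043,  0.12682874, -0.03683598]), array([0.49387711, 0.13756656, 0.17094243]), 132, np.float64(0.0017504113658553774), np.float64(7.291350924480903)) 0.10962641307115675 0.1634378633891186 0.19649408074039687
stand [9.98252150e-01 5.90981245e-02 2.37025668e-04] [ 0.52100379 -0.18696041  0.08384852] 1154 0.001739862023555508 3.3880473354913785
[-0.08308751 -0.08127005 -0.07945247  0.00242196  0.07847     0.08042515
  0.0830509 ]
mid [ 0.52102876 -0.18738212  0.08384852]
[187.42105263 192.10526316] 19 [ 0.52785479 -0.19364924  0.13985697]
rack 106 ((461.053955078125, 71.73933410644531), (194.29629516601562, 35.08494186401367), 67.61981964111328) 0.19309855677498278
st 281 ((490.95196533203125, -131.98663330078125), (64.93294525146484, 285.59503173828125), 21.768278121948242) 0.15503816695830386
[[ 0.974 -0.001  0.227]
 [-0.227 -0.002  0.974]
 [-0.    -1.    -0.002]]
```

View pics/scene_crop0.png

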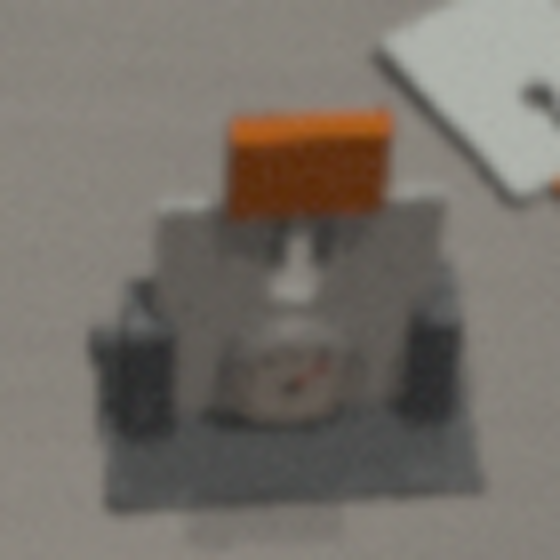

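View pics/scene_crop1.png

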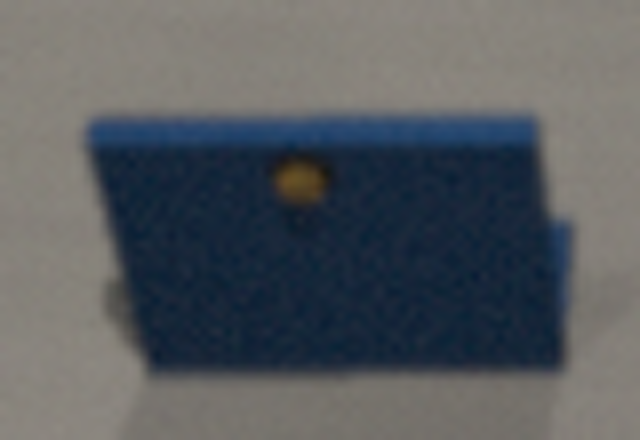

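View pics/top_crop0.png

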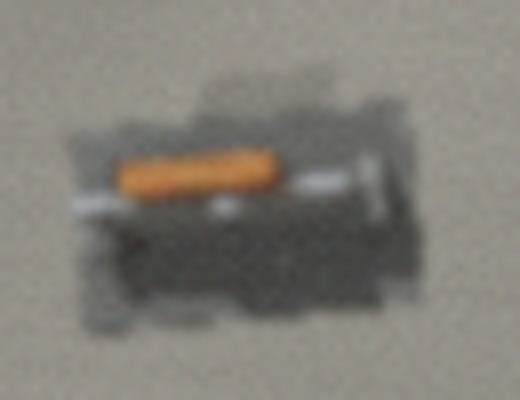

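Bar: front at x≈0.494, y≈0.1375, top z≈0.196, which is right for 187 mm plus the groove floor. Yaw is about 7–9°. Panel: front at x≈0.521, mid y≈-0.187, yaw 3.4°. I'll move over the bar now and look with the wrist camera.

```bash
cat >> h.py <<'E'
def go(pos,yaw,pitch=0):
    """tool y down, tool z along yaw dir"""
    s=ctrl.get_state();Rc=R.from_quat(s['tcp_rot']).as_matrix()
    z=np.array([np.cos(yaw),np.sin(yaw),0]);y=np.array([0,0,-1.]);x=np.cross(y,z)
    Rt=np.stack([x,y,z],1)
    d=Rc.T@(np.array(pos)-s['eef_pos']);w=R.from_matrix(Rc.T@Rt).as_rotvec()
    print('t',round(s['time'],2),'pos',s['eef_pos'].round(4),'open',round(s['opening'],3),'F',s['contact_force'].round(2),'q',s['qpos'].round(2))
    print('turn',w.round(4),'shift',d.round(4))
E
python3 -c "
from h import *
go((.487,.1375,.30),np.radians(8))"
```

```text
t 0.15 pos [0.1529 0.6569 0.2302] open 0.999 F [ 0.67 -0.    0.14] q [ 1.19  0.29  1.58 -0.    1.28 -0.15]
turn [1.7000e-03 1.2024e+00 9.0000e-04] shift [ 0.4432 -0.0691 -0.4302]
```

jog_arm(deltas=[[[0,0.12,0],[0.03,-0.069,-0.03],1],[[0,0.24,0],[0.06,-0.069,-0.058],1],[[0,0.36,0],[0.09,-0.069,-0.086],1],[[0,0.48,0],[0.118,-0.069,-0.114],1],[[0,0.6,0],[0.146,-0.069,-0.142],1],[[0,0.72,0],[0.175,-0.069,-0.17],1],[[0,0.84,0],[0.204,-0.069,-0.198],1],[[0,0.96,0],[0.233,-0.069,-0.226],1],[[0,1.08,0],[0.262,-0.069,-0.254],1],[[0,1.2,0],[0.291,-0.069,-0.282],1]])

```text
time: 0.98
eef_pos: [0.3651, 0.3264, 0.2995]
tcp_rot: [0.534, -0.464, 0.465, -0.532]
contact_force: [0.8, 0.0, -0.4]
opening: 1.002
```

```bash
python3 -c "
from h import *
go((.487,.1375,.30),np.radians(8))"
```

```text
t 0.98 pos [0.3651 0.3264 0.2995] open 1.002 F [ 0.83  0.05 -0.42] q [ 0.52 -0.18  1.94 -0.    1.38  0.39]
turn [ 0.0008 -0.0031  0.0016] shift [ 0.2037 -0.0003  0.0951]
```

jog_arm(deltas=[[[0,0,0],[0.034,0,0.016],1],[[0,0,0],[0.068,0,0.032],1],[[0,0,0],[0.102,0,0.048],1],[[0,0,0],[0.136,0,0.064],1],[[0,0,0],[0.17,0,0.08],1],[[0,0,0],[0.204,0,0.095],1],[[0,0,0],[0.204,0,0.095],1],[[0,0,0],[0.204,0,0.095],1]])

```text
time: 1.65
eef_pos: [0.4874, 0.1357, 0.2992]
tcp_rot: [0.533, -0.466, 0.466, -0.531]
contact_force: [-0.5, 0.7, -0.7]
opening: 0.996
```

```bash
python3 -c "
from h import *
go((.487,.1375,.30),np.radians(8))
c=cam('wrist');cv2.imwrite('pics/w1.png',c['pixels']);np.savez('w1.npz',**c);print(c['T'].round(3))"
```

```text
t 1.65 pos [0.4874 0.1357 0.2992] open 0.996 F [-0.48  0.66 -0.71] q [ 0.07 -0.14  1.9  -0.    1.38 -0.06]
turn [ 0.0022 -0.007   0.0012] shift [-0.0018 -0.0008 -0.0001]
[[ 0.991 -0.129 -0.033  0.479]
 [ 0.133  0.953  0.272  0.203]
 [-0.004 -0.274  0.962  0.441]
 [ 0.     0.     0.     1.   ]]
```

View pics/w1.png

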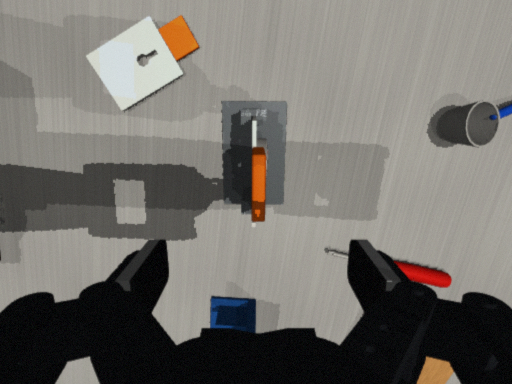

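```bash
python3 - <<'E'
from h import *
z=np.load('w1.npz');c={k:z[k] for k in z};im=c['pixels']
cv2.imwrite('pics/w1c.png',cv2.resize(im[90:240,215:300],None,fx=4,fy=4,interpolation=cv2.INTER_NEAREST))
P=pts(c);h=cv2.cvtColor(im,cv2.COLOR_BGR2HSV)
m=(h[...,0]<20)&(h[...,1]>150)&(h[...,2]>60);m[:130]=0;m[240:]=0;m[:,:230]=0;m[:,290:]=0
q=P[m];print(m.sum(),np.percentile(q,[1,25,50,75,99],axis=0).round(4))
for r in range(146,224,6):
    cc=np.where(m[r])[0]
    if len(cc): print(r,cc.min(),cc.max(),[tuple(h[r,k]) for k in (cc.min(),cc.mean().astype(int),cc.max())],P[r,cc.min()].round(4),P[r,cc.max()].round(4))
E
```

```text
993 [[0.4789 0.1067 0.1452]
 [0.4841 0.1239 0.1916]
 [0.4871 0.1401 0.1922]
 [0.4901 0.1555 0.1926]
 [0.4956 0.165  0.1939]]
152 252 264 [(np.uint8(8), np.uint8(186), np.uint8(63)), (np.uint8(11), np.uint8(245), np.uint8(80)), (np.uint8(9), np.uint8(171), np.uint8(94))] [0.4783 0.163  0.1737] [0.4887 0.1648 0.1761]
158 252 265 [(np.uint8(10), np.uint8(226), np.uint8(122)), (np.uint8(12), np.uint8(230), np.uint8(197)), (np.uint8(10), np.uint8(222), np.uint8(168))] [0.4789 0.1608 0.1916] [0.4896 0.1623 0.1925]
164 252 265 [(np.uint8(10), np.uint8(226), np.uint8(123)), (np.uint8(12), np.uint8(235), np.uint8(200)), (np.uint8(10), np.uint8(194), np.uint8(164))] [0.4796 0.1556 0.1906] [0.4904 0.1572 0.1917]
170 252 265 [(np.uint8(11), np.uint8(235), np.uint8(138)), (np.uint8(13), np.uint8(228), np.uint8(214)), (np.uint8(11), np.uint8(214), np.uint8(169))] [0.4802 0.1507 0.1919] [0.4911 0.1522 0.1918]
176 252 265 [(np.uint8(11), np.uint8(231), np.uint8(140)), (np.uint8(13), np.uint8(236), np.uint8(214)), (np.uint8(10), np.uint8(197), np.uint8(144))] [0.4809 0.1455 0.1913] [0.4918 0.1469 0.1
[... 679 characters left out ...]
229), np.uint8(207)), (np.uint8(11), np.uint8(228), np.uint8(134))] [0.4836 0.1246 0.1922] [0.4939 0.126  0.1921]
206 252 264 [(np.uint8(11), np.uint8(233), np.uint8(83)), (np.uint8(11), np.uint8(233), np.uint8(105)), (np.uint8(10), np.uint8(197), np.uint8(97))] [0.4843 0.1189 0.1913] [0.4946 0.1205 0.192 ]
212 252 264 [(np.uint8(10), np.uint8(216), np.uint8(86)), (np.uint8(12), np.uint8(239), np.uint8(208)), (np.uint8(10), np.uint8(193), np.uint8(98))] [0.485  0.1142 0.1933] [0.4955 0.1147 0.1909]
218 252 264 [(np.uint8(10), np.uint8(161), np.uint8(103)), (np.uint8(11), np.uint8(240), np.uint8(104)), (np.uint8(10), np.uint8(151), np.uint8(101))] [0.4858 0.1078 0.1911] [0.4962 0.1093 0.1913]
```

View pics/w1c.png

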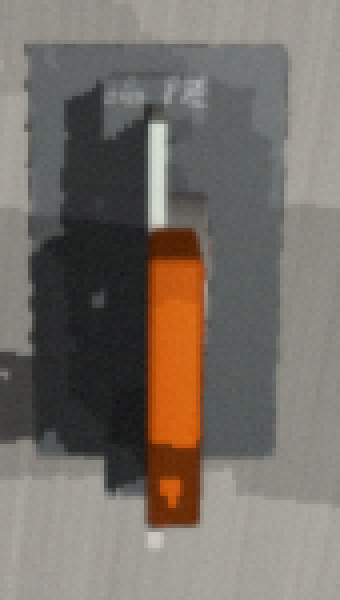

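The bar's centre line lies under the TCP within about 0.5 mm, yaw matches (7–8°), and top z≈0.193. I'll go down to TCP z≈0.151 and close.

jog_arm(deltas=[[[0,-0.004,0],[0.001,0.037,0],1],[[0,-0.004,0],[0.001,0.074,0],1],[[0,-0.004,0],[0.001,0.111,0],1],[[0,-0.004,0],[0.001,0.14,0],1],[[0,-0.004,0],[0.001,0.148,0],1],[[0,-0.004,0],[0.001,0.148,0],1],[[0,-0.004,0],[0.001,0.148,0],1]], force=25)

```text
time: 2.28
eef_pos: [0.4869, 0.1367, 0.1524]
tcp_rot: [0.534, -0.464, 0.464, -0.533]
contact_force: [0.7, 0.3, 0.7]
opening: 0.997
```

```bash
python3 -c "
from h import *
go((.4878,.135,.151),np.radians(7.7))
c=cam('wrist');cv2.imwrite('pics/w2.png',c['pixels']);np.savez('w2.npz',**c)"
```

```text
t 2.28 pos [0.4869 0.1367 0.1524] open 0.997 F [0.65 0.26 0.69] q [ 0.07 -0.01  2.06 -0.    1.09 -0.07]
turn [0.0008 0.006  0.0009] shift [0.0018 0.0014 0.0006]
```

View pics/w2.png

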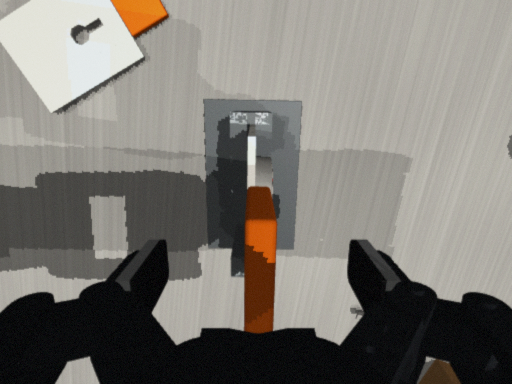

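The bar stands centred between the fingers (col 260 against a finger midpoint of 258) and parallel to the pads. Closing.

jog_arm(deltas=[[[0,0.004,0],[0.001,0.001,0.0005],0.6],[[0,0.004,0],[0.001,0.001,0.0005],0.4],[[0,0.004,0],[0.001,0.001,0.0005],0],[[0,0.004,0],[0.001,0.001,0.0005],0],[[0,0.004,0],[0.001,0.001,0.0005],0],[[0,0.004,0],[0.001,0.001,0.0005],0],[[0,0.004,0],[0.001,0.001,0.0005],0],[[0,0.004,0],[0.001,0.001,0.0005],0],[[0,0.004,0],[0.001,0.001,0.0005],0],[[0,0.004,0],[0.001,0.001,0.0005],0]], force=25)

```text
time: 3.17
eef_pos: [0.4876, 0.1354, 0.1529]
tcp_rot: [0.534, -0.465, 0.465, -0.532]
contact_force: [-4.1, -0.7, 5.3]
opening: 0.141
```

jog_arm(deltas=[[[0,0,0],[0,0,0],0],[[0,0,0],[0,0,0],0],[[0,0,0],[0,0,0],0]], force=60)

```text
time: 3.42
eef_pos: [0.4871, 0.1354, 0.153]
tcp_rot: [0.534, -0.465, 0.464, -0.532]
contact_force: [-3.8, -0.5, 4.2]
opening: 0.134
```

```bash
python3 -c "
from h import *
go((.4878,.135,.151),np.radians(7.7))
c=cam('wrist');cv2.imwrite('pics/w3.png',c['pixels']);np.savez('w3.npz',**c)"
```

```text
t 3.42 pos [0.4871 0.1354 0.153 ] open 0.134 F [-3.77 -0.47  4.24] q [ 0.07 -0.01  2.05 -0.    1.1  -0.06]
turn [0.0034 0.0013 0.0012] shift [0.0005 0.002  0.0006]
```

View pics/w3.png

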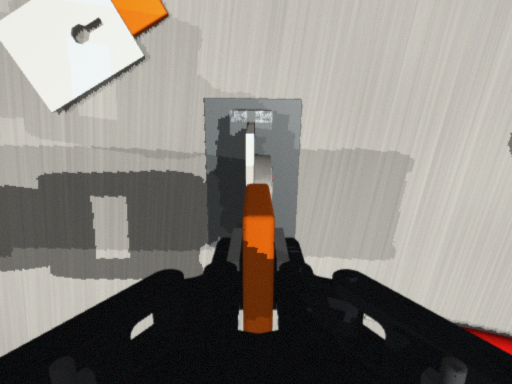

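Gripped: 11.4 mm opening, bar parallel to the pads, reaction only about 4 N. Lifting straight up.

jog_arm(deltas=[[[0,0,0],[0,-0.008,0],0],[[0,0,0],[0,-0.02,0],0],[[0,0,0],[0,-0.035,0],0],[[0,0,0],[0,-0.05,0],0],[[0,0,0],[0,-0.07,0],0],[[0,0,0],[0,-0.09,0],0],[[0,0,0],[0,-0.11,0],0],[[0,0,0],[0,-0.13,0],0],[[0,0,0],[0,-0.13,0],0],[[0,0,0],[0,-0.13,0],0]])

```text
time: 4.3
eef_pos: [0.4886, 0.1357, 0.2847]
tcp_rot: [-0.533, 0.464, -0.466, 0.533]
contact_force: [-0.4, -0.4, -2.5]
opening: 0.134
```

```bash
python3 -c "
from h import *
go((.60,-.187,.27),np.radians(3.4))
for n in ('wrist','scene'):
  c=cam(n);cv2.imwrite(f'pics/{n}4.png',c['pixels']);np.savez(f'{n}4.npz',**c)"
```

```text
t 4.3 pos [0.4886 0.1357 0.2847] open 0.134 F [-0.4  -0.42 -2.54] q [ 0.07 -0.13  1.92 -0.    1.35 -0.06]
turn [-0.0017  0.0766  0.0014] shift [0.3348 0.0153 0.0666]
```

View pics/wrist4.png

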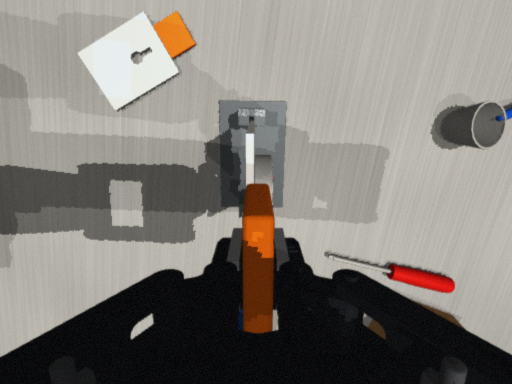

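View pics/scene4.png

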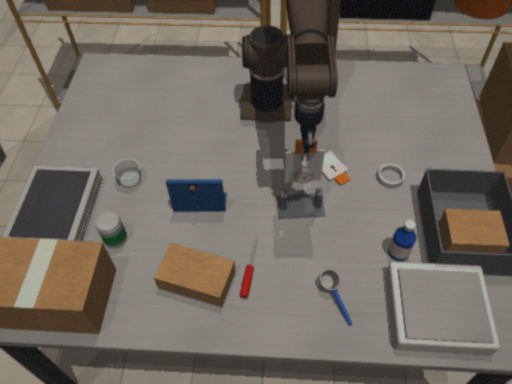

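```bash
python3 - <<'E'
from h import *
z=np.load('wrist4.npz');c={k:z[k] for k in z};im=c['pixels']
c['T']=c['mount'];P=pts(c)*1000   # tool frame mm
h=cv2.cvtColor(im,cv2.COLOR_BGR2HSV)
m=(h[...,0]<20)&(h[...,1]>150)&(h[...,2]>40);m[:170]=0;m[:,:235]=0;m[:,285:]=0
for r in range(180,332,6):
    cc=np.where(m[r])[0]
    if len(cc): print(r,cc.min(),cc.max(),P[r,cc.min()+1].round(1),P[r,int(cc.mean())].round(1),P[r,cc.max()-1].round(1))
print('edge')
for r in range(130,185,6):
    cc=[k for k in range(238,262) if h[r,k,2]>140 and h[r,k,1]<60]
    if cc: print(r,cc[0],cc[-1],P[r,cc[0]].round(1),P[r,cc[len(cc)//2]].round(1),P[r,cc[-1]].round(1))
E
```

```text
186 247 267 [-29.4   4.   -4.8] [-29.4   4.   -0.3] [-29.4   3.9   4.2]
192 245 269 [-29.   -5.7  -5.4] [-29.9  -8.6  -0.3] [-29.1  -5.9   4.9]
198 245 270 [-29.  -15.3  -5. ] [-29.4 -16.4  -0.2] [-29.1 -15.4   5. ]
204 244 271 [-29.1 -24.   -5.1] [-29.6 -25.3  -0.2] [-29.4 -24.7   5.1]
210 243 272 [-29.1 -31.3  -5.2] [-29.5 -32.5  -0.2] [-28.9 -30.6   5.3]
216 243 273 [-29.2 -38.2  -4.9] [-29.2 -38.3   0.2] [-29.  -37.7   5.3]
222 243 273 [-27.3 -39.3  -4.9] [-27.6 -40.1   0.2] [-26.9 -38.4   5.3]
228 242 273 [-24.6 -38.6  -5.3] [-24.7 -38.7  -0.1] [-24.5 -38.1   5.4]
234 242 273 [-22.4 -39.   -5.3] [-22.4 -38.9  -0.1] [-22.4 -38.9   5.4]
240 242 273 [-20.1 -39.1  -5.3] [-20.4 -39.7  -0.1] [-20.  -38.8   5.4]
246 242 274 [-17.1 -37.9  -5.4] [-18.1 -40.    0.2] [-16.9 -37.5   5.9]
252 243 274 [-15.1 -39.   -5. ] [-14.8 -38.3   0.2] [-14.3 -37.4   5.9]
258 243 273 [-13.1 -39.8  -5. ] [-12.4 -38.5   0.2] [-13.  -39.6   5.5]
264 242 273 [-10.  -38.7  -5.5] [-10.1 -39.   -0.1] [ -9.9 -38.5   5.6]
270 243 273 [ -7.2 -38.4  -5.1] [ -7.8 -39.5   0.2] [ -7.  -38.    5.6]
276 243 273 [ -4.7 -
[... 655 characters left out ...]
  -5. ] [ 19.6 -39.2  -0.1] [ 19.8 -39.    5.1]
edge
136 245 254 [-27.7 280.  -17.8] [-53.4  10.   -3.8] [-44.2 107.3  -3.1]
142 245 254 [-19.7 277.9 -17.8] [-50.4  10.7  -3.8] [-39.  109.7  -3.1]
148 245 253 [-11.4 278.1 -17.9] [-47.6   9.6  -4.3] [-47.4  10.8  -2.3]
154 245 253 [ -2.7 280.  -18.1] [-44.3  11.   -4.4] [-44.2  11.5  -2.4]
160 246 253 [-41.4  10.2  -5.9] [-41.3  10.5  -3.9] [-41.3  10.4  -2.4]
166 246 253 [-38.1  11.2  -6. ] [-38.4   9.8  -3.9] [-38.1  11.2  -2.4]
172 246 253 [-34.9  11.2  -6. ] [-35.1  10.5  -3.9] [-35.   10.8  -2.4]
178 246 261 [-32.1   9.9  -6. ] [-31.9  10.5  -2.4] [-13.8  87.4   2.5]
184 246 246 [-28.6  11.   -6.1] [-28.6  11.   -6.1] [-28.6  11.   -6.1]
```

The wrist data put the grip centre in the tool frame at about (+0.8, −14.3, 0) mm with no tilt (bar end x=−29.2, top −39, shoulder +10.7). I'll carry it to the front of the panel, moving x out first.

jog_arm(deltas=[[[0,0,0],[0.01,0,0.025],0],[[0,0.02,0],[0.03,0,0.05],0],[[0,0.04,0],[0.06,0,0.065],0],[[0,0.06,0],[0.095,0,0.07],0],[[0,0.075,0],[0.13,0,0.07],0],[[0,0.075,0],[0.165,0,0.07],0],[[0,0.075,0],[0.2,0,0.07],0],[[0,0.075,0],[0.235,0.005,0.065],0],[[0,0.075,0],[0.27,0.01,0.06],0],[[0,0.075,0],[0.305,0.015,0.06],0]])

```text
time: 5.23
eef_pos: [0.5865, -0.1599, 0.264]
tcp_rot: [0.517, -0.487, 0.483, -0.513]
contact_force: [1.4, 0.5, -1.1]
opening: 0.136
```

```bash
python3 -c "
from h import *
go((.60,-.235,.27),np.radians(3.4))"
```

```text
t 5.23 pos [ 0.5865 -0.1599  0.264 ] open 0.136 F [ 1.37  0.51 -1.09] q [-0.43  0.12  1.71 -0.    1.32 -0.49]
turn [ 0.0079  0.0014 -0.0002] shift [ 0.0758 -0.006   0.0089]
```

jog_arm(deltas=[[[0,0,0],[0.025,-0.003,0.008],0],[[0,0,0],[0.055,-0.006,0.009],0],[[0,0,0],[0.076,-0.006,0.009],0],[[0,0,0],[0.076,-0.006,0.009],0],[[0,0,0],[0.076,-0.006,0.009],0],[[0,0,0],[0.076,-0.006,0.009],0]])

```text
time: 5.73
eef_pos: [0.5995, -0.2344, 0.2679]
tcp_rot: [0.517, -0.488, 0.481, -0.513]
contact_force: [0.5, -0.4, -1.2]
opening: 0.134
```

```bash
python3 -c "
from h import *
go((.60,-.235,.27),np.radians(3.4))
for n in ('wrist','scene'):
  c=cam(n);cv2.imwrite(f'pics/{n}5.png',c['pixels']);np.savez(f'{n}5.npz',**c)"
```

```text
t 5.73 pos [ 0.5995 -0.2344  0.2679] open 0.134 F [ 0.47 -0.41 -1.19] q [-0.53  0.2   1.61 -0.    1.34 -0.59]
turn [ 0.0104  0.0013 -0.0026] shift [ 0.0006 -0.0021  0.0005]
```

View pics/wrist5.png

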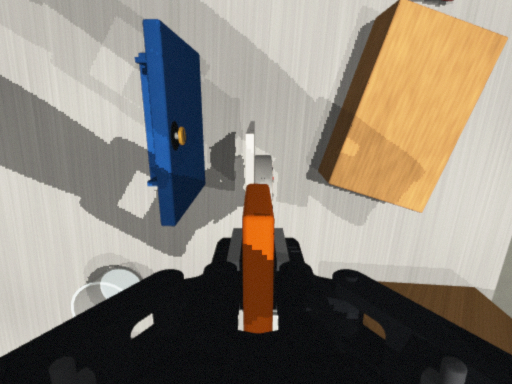

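View pics/scene5.png

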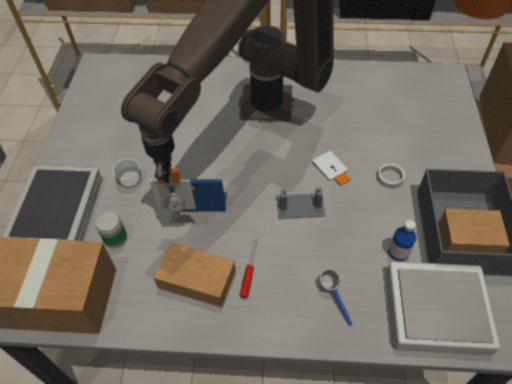

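The wrist view shows the panel clearly, with the brass head at about (180,134) and the plate edge at (251,155). I'll measure the panel plane and screw directly in the tool frame.

```bash
cat > m.py <<'E'
from h import *
def meas(f,tool=True,brow=(90,175),bcol=(165,200),show=True):
    z=np.load(f);c={k:z[k] for k in z};im=c['pixels'];Tw=c['T'].copy()
    if tool: c['T']=c['mount']
    P=pts(c);h=cv2.cvtColor(im,cv2.COLOR_BGR2HSV);Pw=P
    if tool:
        M=Tw@np.linalg.inv(c['mount']);Pw=P@M[:3,:3].T+M[:3,3]
    ok=c['range_z']>0
    b=(h[...,0]>100)&(h[...,0]<125)&(h[...,1]>120)&ok
    top=b&(abs(Pw[...,2]-.155)<.006)&(abs(Pw[...,0]-.515)<.03)
    fr=b&(Pw[...,2]>.03)&(Pw[...,2]<.145)&(abs(Pw[...,0]-.521)<.012)
    def fit(q):
        for _ in range(10):
            o=q.mean(0);n=np.linalg.svd(q-o,full_matrices=False)[2][2];d=(q-o)@n;q=q[abs(d)<.003]
        return n,o,len(q),d.std(),q
    n,o,k,s,q=fit(P[fr]);print('front n',n.round(4),'o',(o*1e3).round(1),k,s*1e3)
    n2,o2,k2,s2,q2=fit(P[top]);print('top n',n2.round(4),(o2*1e3).round(1),k2, (q2.min(0)*1e3).round(1),(q2.max(0)*1e3).round(1))
    qq=P[fr|top];print('extent x',np.percentile(qq[:,0],[0,.5,1,99,99.5,100]).round(4)*1e3)
    g=(h[...,0]>14)&(h[...,0]<35)&(h[...,1]>90)&(h[...,2]>50)&ok
    M=np.zeros_like(g);M[brow[0]:brow[1],bcol[0]:bcol[1]]=g[brow[0]:brow[1],bcol[0]:bcol[1]]
    v,u=np.where(M);print('brass',len(u),u.min(),u.max(),v.min(),v.max(),'pts',(np.median(P[M],0)*1e3).round(1))
    print((np.percentile(P[M],[2,10,50,90,98],axis=0)*1e3).round(1))
    return c,P,M,n,o
if __name__=='__main__':
    import sys
    meas(sys.argv[1])
    z=np.load(sys.argv[1])
    cv2.imwrite('pics/br_'+sys.argv[1][:-4]+'.png',cv2.resize(z['pixels'][110:160,155:205],None,fx=10,fy=10,interpolation=cv2.INTER_NEAREST))
E
python3 m.py wrist5.npz
```

```text
front n [ 5.0e-04 -8.7e-03  1.0e+00] o [-54.1 173.1 -74.5] 4231 0.18112241940979681
top n [-0.004  -0.9988  0.0486] [-55.1 114.7 -81.1] 3511 [-131.6  111.9  -89.1] [ 37.2 118.1 -74.3]
extent x [-131.6 -129.8 -129.2   34.    35.    37.2]
brass 120 177 185 127 144 pts [-42.3 128.1 -67.2]
[[-49.4 124.  -74.2]
 [-47.8 124.9 -69.6]
 [-42.3 128.1 -67.2]
 [-36.5 137.  -66.7]
 [-35.  143.  -66.5]]
```

View pics/br_wrist5.png

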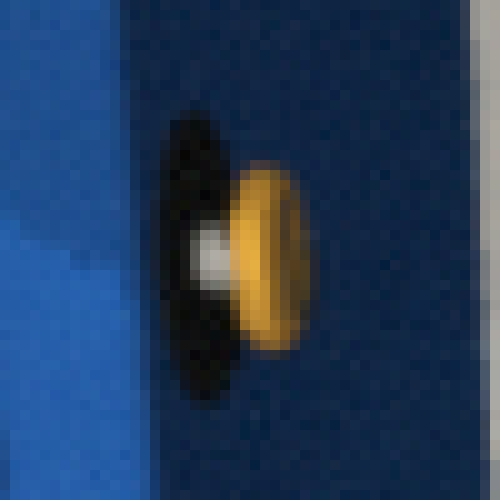

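```bash
python3 - <<'E'
from m import *
c,P,M,n,o=meas('wrist5.npz')
q=P[M]*1e3;d=(P[M]-o)@n*1e3
for a in range(3,9):
    s=(d>a)&(d<=a+1)
    if s.sum(): print(a,s.sum(),q[s].min(0).round(1),q[s].max(0).round(1))
s=(d>7.3)&(d<9);xy=q[s][:,:2].astype(np.float32);print(cv2.minEnclosingCircle(xy))
E
```

```text
front n [ 5.0e-04 -8.7e-03  1.0e+00] o [-54.1 173.1 -74.5] 4231 0.18112241940979681
top n [-0.004  -0.9988  0.0486] [-55.1 114.7 -81.1] 3511 [-131.6  111.9  -89.1] [ 37.2 118.1 -74.3]
extent x [-131.6 -129.8 -129.2   34.    35.    37.2]
brass 120 177 185 127 144 pts [-42.3 128.1 -67.2]
[[-49.4 124.  -74.2]
 [-47.8 124.9 -69.6]
 [-42.3 128.1 -67.2]
 [-36.5 137.  -66.7]
 [-35.  143.  -66.5]]
5 18 [-49.7 124.3 -69.8] [-35.  131.4 -68.9]
6 19 [-49.6 123.3 -68.8] [-35.  132.  -67.9]
7 50 [-49.7 123.6 -67.9] [-35.1 139.6 -66.8]
8 26 [-46.7 125.9 -66.9] [-34.9 138.7 -66.2]
((-41.913387298583984, 132.00515747070312), 8.067623138427734)
```

The disc fit is clean: radius 8.07 mm (expected 8), head front 8 mm out, and screw axis at tool (−42.2, 132.0) mm. That is +5 mm sideways and about +3 mm up from the mark. Now I'll line up the hole with a ~16 mm gap to the head.

jog_arm(deltas=[[[0.009,0,0],[-0.012,0.02,0],0],[[0.009,0,0],[-0.024,0.04,-0.01],0],[[0.009,0,0],[-0.036,0.058,-0.025],0],[[0.009,0,0],[-0.043,0.069,-0.04],0],[[0.009,0,0],[-0.043,0.0692,-0.045],0],[[0.009,0,0],[-0.043,0.0692,-0.045],0],[[0.009,0,0],[-0.043,0.0692,-0.045],0],[[0.009,0,0],[-0.043,0.0692,-0.045],0]])

```text
time: 6.5
eef_pos: [0.5532, -0.1944, 0.2024]
tcp_rot: [-0.515, 0.483, -0.485, 0.516]
contact_force: [0.2, 0.3, -0.9]
opening: 0.135
```

```bash
python3 -c "
from h import *
a=np.load('wrist5.npz');T0=a['T']@np.linalg.inv(a['mount'])
s=ctrl.get_state();print(s['eef_pos'],s['contact_force'])
print('p in old tool',T0[:3,:3].T@(s['eef_pos']-T0[:3,3])*1e3, (R.from_matrix(T0[:3,:3]).inv()*R.from_quat(s['tcp_rot'])).as_rotvec())
for n in ('wrist','scene'):
  c=cam(n);cv2.imwrite(f'pics/{n}6.png',c['pixels']);np.savez(f'{n}6.npz',**c)
for i in range(4):
  ctrl.read_camera('top');s=ctrl.get_state();print(T0[:3,:3].T@(s['eef_pos']-T0[:3,3])*1e3,s['contact_force'],(R.from_matrix(T0[:3,:3]).inv()*R.from_quat(s['tcp_rot'])).as_rotvec())
"
```

```text
[ 0.55324036 -0.19443972  0.20235052] [ 0.23723838  0.34661413 -0.94972069]
p in old tool [-42.56899374  66.1578608  -43.05659854] [ 0.01385983 -0.00136795 -0.00339064]
[-42.70496139  67.05010811 -43.57326753] [ 0.64935093  0.18722078 -1.36730792] [ 0.01228242 -0.00108954 -0.00233254]
[-42.81942754  67.39825092 -43.81857566] [-0.39466678  0.6066009  -1.86348694] [ 0.01167843 -0.00110014 -0.00198229]
[-42.92743172  67.70144651 -44.02132242] [ 6.44221561e-04 -1.79615785e-01 -1.47922966e+00] [ 0.01121706 -0.00105497 -0.00171058]
[-43.01886119  67.95585055 -44.21155279] [-0.16740087  0.51155136 -1.6473191 ] [ 0.01079035 -0.00105139 -0.00146918]
```

View pics/wrist6.png

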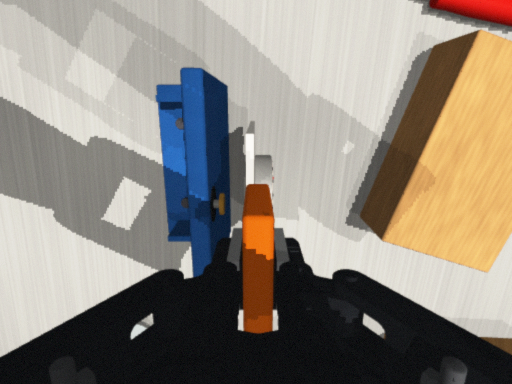

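The screw is still visible at (220,203). Measuring again from here.

```bash
cat > m2.py <<'E'
from m import *
import sys
def run(f,br,bc):
    c,P,M,n,o=meas(f,True,br,bc)
    n=n*np.sign(n[2])
    d=(P[M]-o)@n*1e3;q=P[M]*1e3
    s=(d>7.3)&(d<9.5);print(s.sum(),cv2.minEnclosingCircle(q[s][:,:2].astype(np.float32)))
    s=(d>4.5)&(d<9.5);print(s.sum(),q[s].min(0).round(1),q[s].max(0).round(1))
    print('face z at y63',(o[2]-n[1]/n[2]*(.063-o[1])-n[0]/n[2]*(0-o[0]))*1e3)
if __name__=='__main__':
    go((0.5,0,0.2),0)
    c=cam('wrist');np.savez('wn.npz',**c);cv2.imwrite(sys.argv[1],c['pixels'])
    run('wn.npz',tuple(map(int,sys.argv[2].split(','))),tuple(map(int,sys.argv[3].split(','))))
    cv2.imwrite('pics/crop_'+sys.argv[1][5:],cv2.resize(c['pixels'][140:250,170:290],None,fx=6,fy=6,interpolation=cv2.INTER_NEAREST))
E
python3 m2.py pics/w7.png 180,230 205,240
```

```text
t 6.8 pos [ 0.552  -0.1941  0.2006] open 0.133 F [-0.17  0.51 -1.65] q [-0.51  0.12  1.83  0.    1.19 -0.57]
turn [-0.0004  0.0617 -0.0011] shift [-0.1969  0.0008 -0.04  ]
front n [0.0016 0.0022 1.    ] o [-30.1 104.1 -31.2] 2459 0.09980170241202091
top n [-0.0025 -0.9995  0.0315] [-29.6  46.3 -37.6] 4391 [-88.6  43.8 -45.2] [ 47.6  49.6 -30.8]
extent x [-88.6 -87.8 -87.2  48.8  56.   70.5]
brass 111 220 226 195 215 pts [ -1.   57.9 -24. ]
[[ -6.8  55.7 -26.1]
 [ -6.3  56.3 -25.5]
 [ -1.   57.9 -24. ]
 [  4.6  62.8 -23.1]
 [  6.5  64.2 -23.1]]
43 ((0.1985490918159485, 62.74797821044922), 7.346668243408203)
111 [ -7.2  55.  -26.2] [  6.7  69.7 -23. ]
face z at y63 -31.167393309104227
```

View pics/crop_w7.png

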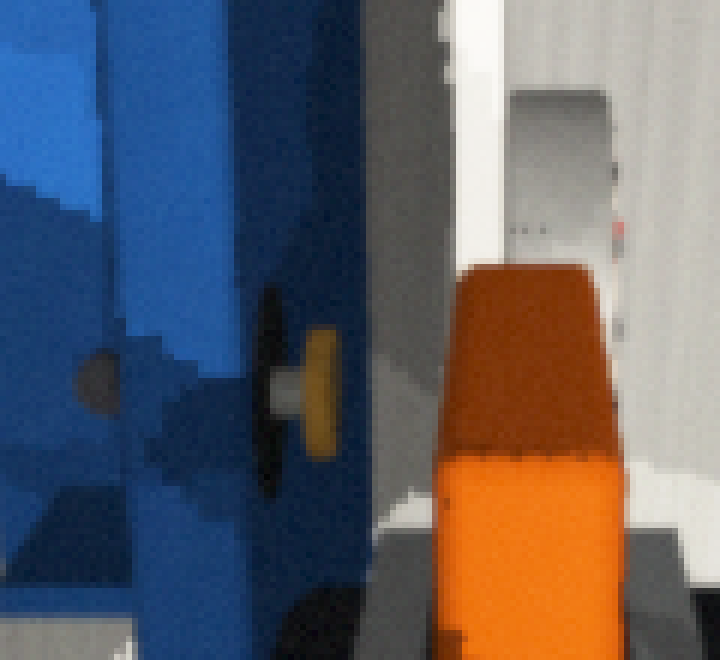

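At the current pose, screw axis ≈ (−0.2, 63.5) and hole ≈ (0.8, 62.7) in the tool frame. The panel face is at z=−31.2, so fully seated needs dz≈−25. I'll approach to just past the head front and watch the force.

jog_arm(deltas=[[[0,0,0],[-0.0008,0.0007,-0.004],0],[[0,0,0],[-0.0008,0.0007,-0.008],0],[[0,0,0],[-0.0008,0.0007,-0.012],0],[[0,0,0],[-0.0008,0.0007,-0.015],0],[[0,0,0],[-0.0008,0.0007,-0.015],0],[[0,0,0],[-0.0008,0.0007,-0.015],0],[[0,0,0],[-0.0008,0.0007,-0.015],0],[[0,0,0],[-0.0008,0.0007,-0.015],0]])

```text
time: 7.52
eef_pos: [0.537, -0.1941, 0.1998]
tcp_rot: [-0.515, 0.485, -0.484, 0.516]
contact_force: [0.0, -0.2, -1.7]
opening: 0.135
```

```bash
python3 m2.py pics/w8.png 180,250 215,246
```

```text
t 7.52 pos [ 0.537  -0.1941  0.1998] open 0.135 F [ 0.01 -0.25 -1.74] q [-0.53  0.09  1.87  0.    1.19 -0.59]
turn [-0.0004  0.0617 -0.0012] shift [-0.196  0.    -0.025]
front n [-0.0014 -0.0025 -1.    ] o [-37.3 102.6 -16.2] 1144 0.07407081823084384
top n [-0.0025 -0.9999  0.016 ] [-38.8  45.6 -22.8] 3744 [-87.9  43.4 -30.1] [ 24.5  48.8 -15.9]
extent x [-87.9 -87.3 -86.7  22.1  27.7  40.3]
brass 28 242 244 197 211 pts [ -3.6  57.9 -10.7]
[[-16.1  24.1 -10.9]
 [ -6.   55.6 -10.8]
 [ -3.6  57.9 -10.7]
 [  0.2  61.1  -9.9]
 [  1.9  61.9  -7.9]]
0 ((0.0, 0.0), 0.0)
27 [ -6.3  54.8 -10.9] [ 2.1 62.3 -9.5]
face z at y63 -16.107877218562678
```

View pics/crop_w8.png

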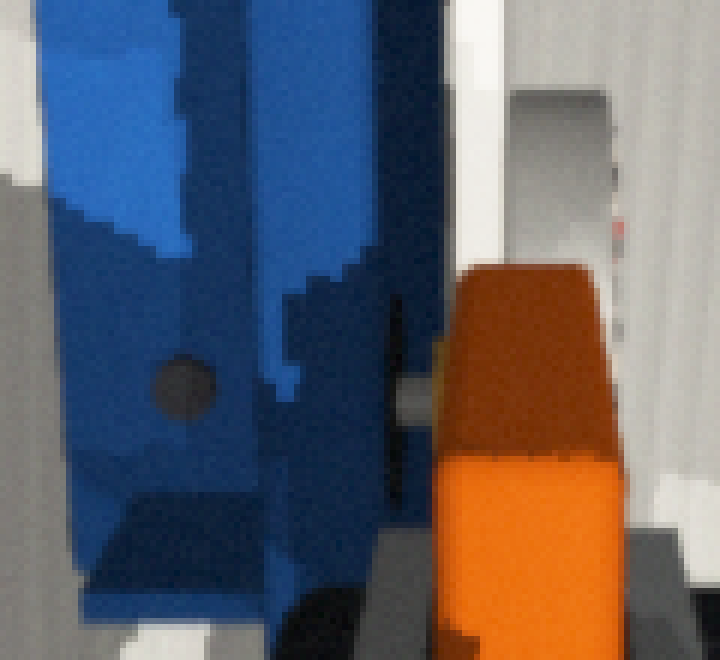

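The face is now 10.1 mm from the plate back, with the head 2 mm ahead and the shank visible at (238,206). Easing in 5 mm to feel whether the head enters the hole.

jog_arm(deltas=[[[0,0,0],[0,0,-0.0015],0],[[0,0,0],[0,0,-0.003],0],[[0,0,0],[0,0,-0.0045],0],[[0,0,0],[0,0,-0.0055],0],[[0,0,0],[0,0,-0.0055],0],[[0,0,0],[0,0,-0.0055],0]])

```text
time: 8.07
eef_pos: [0.5315, -0.1944, 0.1998]
tcp_rot: [-0.515, 0.485, -0.484, 0.516]
contact_force: [0.1, -0.3, -1.9]
opening: 0.133
```

```bash
python3 m2.py pics/w9.png 180,250 215,250 | head -4
```

```text
t 8.07 pos [ 0.5315 -0.1944  0.1998] open 0.133 F [ 0.11 -0.32 -1.88] q [-0.53  0.08  1.88  0.    1.19 -0.59]
turn [-0.0004  0.0618 -0.0012] shift [-0.196   0.     -0.0194]
front n [0.0016 0.0022 1.    ] o [-53.5  91.2 -10.6] 474 0.03140203773166818
top n [-0.0032 -0.9999  0.0097] [-39.9  45.5 -17.3] 3634 [-88.   43.1 -24.6] [ 80.1  48.6 -10.3]Traceback (most recent call last):
  File "m2.py", line 13, in <module>
    run('wn.npz',tuple(map(int,sys.argv[2].split(','))),tuple(map(int,sys.argv[3].split(','))))
    ~~~^^^^^^^^^^^^^^^^^^^^^^^^^^^^^^^^^^^^^^^^^^^^^^^^^^^^^^^^^^^^^^^^^^^^^^^^^^^^^^^^^^^^^^^^
  File "m2.py", line 4, in run
    c,P,M,n,o=meas(f,True,br,bc)
              ~~~~^^^^^^^^^^^^^^
  File "m.py", line 21, in meas
    v,u=np.where(M);print('brass',len(u),u.min(),u.max(),v.min(),v.max(),'pts',(np.median(P[M],0)*1e3).round(1))
                                         ~~~~~^^
    return umr_minimum(a, axis, None, out, keepdims, initial, where)
ValueError: zero-size array to reduction operation minimum which has no identity
```

No force 3.5 mm past the head front (a miss would read about 11 N), so the head is in the hole. Closing the last 4.6 mm onto the panel.

jog_arm(deltas=[[[0,0,0],[0,0,-0.0015],0],[[0,0,0],[0,0,-0.003],0],[[0,0,0],[0,0,-0.004],0],[[0,0,0],[0,0,-0.0045],0],[[0,0,0],[0,0,-0.0045],0],[[0,0,0],[0,0,-0.0045],0]])

```text
time: 8.62
eef_pos: [0.5274, -0.1947, 0.1999]
tcp_rot: [-0.514, 0.484, -0.485, 0.516]
contact_force: [1.9, 0.6, -1.9]
opening: 0.132
```

```bash
python3 -c "
from h import *
go((.5,0,.2),0);s=ctrl.get_state();print(s['wrist_torque'])
c=cam('wrist');cv2.imwrite('pics/w10.png',c['pixels'][140:260,160:300].repeat(5,0).repeat(5,1))"
```

```text
t 8.62 pos [ 0.5274 -0.1947  0.1999] open 0.132 F [ 1.86  0.64 -1.88] q [-0.53  0.07  1.89  0.    1.19 -0.6 ]
turn [-0.0017  0.0615 -0.0011] shift [-1.96e-01  1.00e-04 -1.54e-02]
[ 0.07872096 -0.53989642  0.01056504]
```

View pics/w10.png

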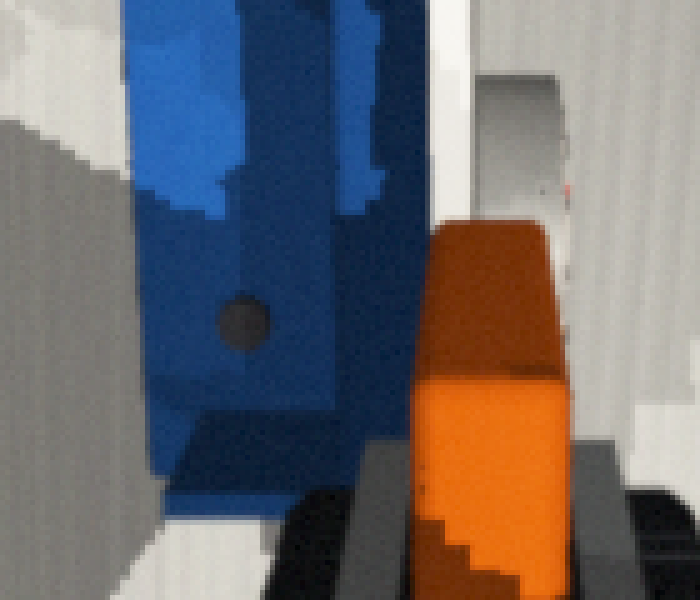

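Contact is 1.9 N and the back is flat on the panel. Now pulling down in small steps, watching the force.

jog_arm(deltas=[[[0,0,0],[0,0.003,0],0],[[0,0,0],[0,0.006,0],0],[[0,0,0],[0,0.009,0],0],[[0,0,0],[0,0.012,0],0],[[0,0,0],[0,0.012,0],0],[[0,0,0],[0,0.012,0],0]])

```text
time: 9.17
eef_pos: [0.5274, -0.1946, 0.1873]
tcp_rot: [-0.514, 0.484, -0.484, 0.516]
contact_force: [0.8, 0.5, -3.8]
opening: 0.138
```

```bash
python3 -c "
from h import *
go((.5,0,.2),0);s=ctrl.get_state();print(s['wrist_torque'])"
```

```text
t 9.17 pos [ 0.5274 -0.1946  0.1873] open 0.138 F [ 0.76  0.5  -3.76] q [-0.53  0.08  1.9   0.    1.16 -0.6 ]
turn [-0.0014  0.0615 -0.0014] shift [-0.196  -0.0125 -0.0153]
[-0.01709906 -0.46716057 -0.00357721]
```

jog_arm(deltas=[[[0,0,0],[0,0.0015,0],0],[[0,0,0],[0,0.003,0],0],[[0,0,0],[0,0.0045,0],0],[[0,0,0],[0,0.006,0],0],[[0,0,0],[0,0.006,0],0]])

```text
time: 9.58
eef_pos: [0.5274, -0.1949, 0.1815]
tcp_rot: [-0.515, 0.484, -0.485, 0.516]
contact_force: [0.6, -1.2, 0.7]
opening: 0.135
```

```bash
python3 -c "
from h import *
go((.5,0,.2),0);s=ctrl.get_state();print(s['wrist_torque'])"
```

```text
t 9.58 pos [ 0.5274 -0.1949  0.1815] open 0.135 F [ 0.56 -1.17  0.71] q [-0.54  0.09  1.9   0.    1.15 -0.6 ]
turn [-0.0016  0.0615 -0.0007] shift [-0.1962 -0.0184 -0.0153]
[-0.15265492 -0.27579145  0.01956164]
```

jog_arm(deltas=[[[0,0,0],[0,0.001,0],0],[[0,0,0],[0,0.002,0],0],[[0,0,0],[0,0.003,0],0],[[0,0,0],[0,0.004,0],0],[[0,0,0],[0,0.004,0],0]])

```text
time: 10.0
eef_pos: [0.5274, -0.1951, 0.1776]
tcp_rot: [-0.515, 0.484, -0.485, 0.516]
contact_force: [-1.0, -1.0, 2.0]
opening: 0.131
```

```bash
python3 -c "
from h import *
go((.5,0,.2),0);s=ctrl.get_state();print(s['wrist_torque'])"
```

```text
t 10.0 pos [ 0.5274 -0.1951  0.1776] open 0.131 F [-0.99 -1.02  1.99] q [-0.54  0.09  1.91  0.    1.14 -0.6 ]
turn [-0.0016  0.0616 -0.0002] shift [-0.1964 -0.0224 -0.0153]
[-0.18488824 -0.08384049  0.01140385]
```

jog_arm(deltas=[[[0,0,0],[0.0003,0.001,0],0],[[0,0,0],[0.0003,0.002,0],0],[[0,0,0],[0.0003,0.003,0],0],[[0,0,0],[0.0003,0.003,0],0]])

```text
time: 10.33
eef_pos: [0.5273, -0.1955, 0.1745]
tcp_rot: [-0.515, 0.484, -0.485, 0.516]
contact_force: [-2.7, -0.7, 3.9]
opening: 0.133
```

```bash
python3 -c "
from h import *
go((.5,0,.2),0);s=ctrl.get_state();print(s['wrist_torque'])"
```

```text
t 10.33 pos [ 0.5273 -0.1955  0.1745] open 0.133 F [-2.67 -0.73  3.89] q [-0.54  0.09  1.91  0.    1.14 -0.6 ]
turn [-0.0015  0.0616 -0.0001] shift [-0.1968 -0.0255 -0.0152]
[-0.03204832 -0.02719589 -0.02368332]
```

jog_arm(deltas=[[[0,0,0],[0,0.0005,-0.0002],0],[[0,0,0],[0,0.001,-0.0002],0],[[0,0,0],[0,0.0012,-0.0002],0],[[0,0,0],[0,0.0012,-0.0002],0]])

```text
time: 10.67
eef_pos: [0.5272, -0.1955, 0.1732]
tcp_rot: [-0.515, 0.484, -0.485, 0.516]
contact_force: [-1.9, -0.6, 3.4]
opening: 0.131
```

```bash
python3 -c "
from h import *
go((.5,0,.2),0);s=ctrl.get_state();print(s['wrist_torque'])"
```

```text
t 10.67 pos [ 0.5272 -0.1955  0.1732] open 0.131 F [-1.85 -0.61  3.37] q [-0.54  0.09  1.91  0.    1.14 -0.6 ]
turn [-0.0018  0.0615 -0.    ] shift [-0.1968 -0.0269 -0.0151]
[-0.05735298 -0.20570737  0.02059651]
```

jog_arm(deltas=[[[0,0,0],[0,0.0006,0],0],[[0,0,0],[0,0.001,0],0],[[0,0,0],[0,0.001,0],0]])

```text
time: 10.92
eef_pos: [0.5272, -0.1955, 0.1721]
tcp_rot: [-0.515, 0.484, -0.485, 0.516]
contact_force: [-2.1, -0.1, 3.8]
opening: 0.129
```

```bash
python3 - <<'E'
from h import *
go((.5,0,.2),0);s=ctrl.get_state();print(s['wrist_torque'])
c=cam('wrist');im=c['pixels'];cv2.imwrite('pics/w11.png',im);c['T']=c['mount'];P=pts(c)*1e3
cc=cam('scene');cv2.imwrite('pics/s11.png',cv2.resize(cc['pixels'][120:240,130:270],None,fx=5,fy=5,interpolation=cv2.INTER_CUBIC))
h=cv2.cvtColor(im,cv2.COLOR_BGR2HSV)
m=(h[...,0]<20)&(h[...,1]>150)&(h[...,2]>40)
for r in range(216,330,18):
    k=np.where(m[r,235:285])[0]+235;print(r,P[r,int(k.mean())].round(1))
for r in range(140,180,8): print(r,P[r,247:254].round(1)[[1,3,5]].tolist())
E
```

```text
t 10.92 pos [ 0.5272 -0.1955  0.1721] open 0.129 F [-2.12 -0.13  3.84] q [-0.54  0.1   1.91  0.    1.13 -0.6 ]
turn [-0.0017  0.0615 -0.0001] shift [-0.1968 -0.0279 -0.015 ]
[-0.03862622 -0.08300858 -0.04502692]
216 [-29.1 -37.9  -0.1]
234 [-22.7 -39.5  -0.1]
252 [-15.  -38.8  -0.1]
270 [ -7.5 -38.9  -0.1]
288 [  0.8 -38.2   0.3]
306 [  8.5 -38.9  -0.1]
324 [ 17.  -38.8  -0.1]
140 [[-51.4, 10.9, -4.8], [-51.3, 11.3, -3.8], [-51.4, 10.7, -2.8]]
148 [[-47.5, 9.8, -4.8], [-47.4, 10.4, -3.8], [-47.2, 12.0, -2.8]]
156 [[-43.3, 10.9, -4.8], [-43.4, 10.3, -3.8], [-43.3, 10.9, -2.8]]
164 [[-39.2, 11.0, -4.9], [-39.5, 9.4, -3.8], [-39.4, 9.7, -2.8]]
172 [[-34.7, 12.5, -4.9], [-35.1, 10.3, -3.8], [-35.2, 10.1, -2.8]]
```

View pics/s11.png

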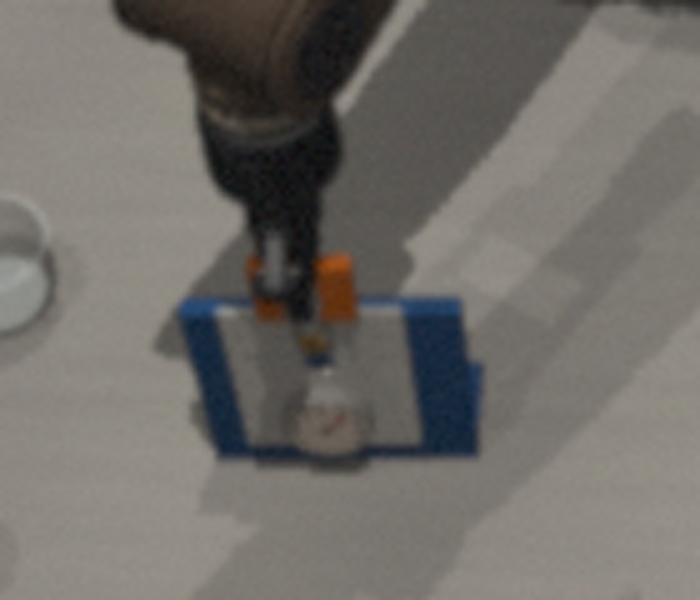

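View pics/w11.png

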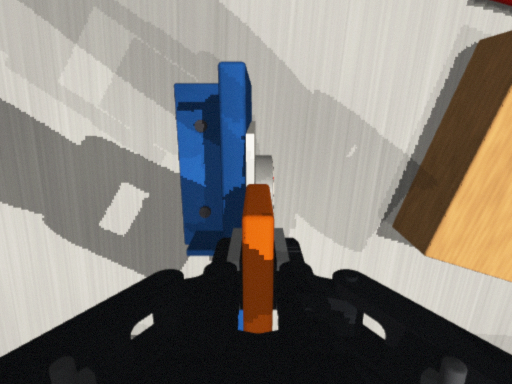

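No slip, and the brass head shows in the slot above the hole. Force is only about 6 N, so I continue until the end stop.

jog_arm(deltas=[[[0,0,0],[0,0.0005,0],0],[[0,0,0],[0,0.001,0],0],[[0,0,0],[0,0.001,0],0]])

```text
time: 11.27
eef_pos: [0.5272, -0.1955, 0.1716]
tcp_rot: [-0.515, 0.484, -0.485, 0.516]
contact_force: [-2.6, -0.4, 5.1]
opening: 0.132
```

jog_arm(deltas=[[[0,0,0],[0,0.0005,0],0],[[0,0,0],[0,0.001,0],0],[[0,0,0],[0,0.001,0],0]])

```text
time: 11.52
eef_pos: [0.5273, -0.1956, 0.1715]
tcp_rot: [-0.515, 0.484, -0.485, 0.516]
contact_force: [-3.6, 0.7, 7.5]
opening: 0.136
```

jog_arm(deltas=[[[0,0,0],[0,0.001,0],0],[[0,0,0],[0,0.002,0],0],[[0,0,0],[0,0.002,0],0],[[0,0,0],[0,0.002,0],0]])

```text
time: 11.85
eef_pos: [0.5275, -0.1956, 0.1712]
tcp_rot: [-0.515, 0.484, -0.485, 0.516]
contact_force: [-3.4, 0.3, 9.9]
opening: 0.134
```

```bash
python3 - <<'E'
from h import *
go((.5,0,.2),0);s=ctrl.get_state();print(s['wrist_torque'])
E
```

```text
t 11.85 pos [ 0.5275 -0.1956  0.1712] open 0.134 F [-3.41  0.35  9.94] q [-0.54  0.1   1.91  0.    1.13 -0.6 ]
turn [-0.0018  0.0617  0.0002] shift [-0.1969 -0.0289 -0.0154]
[0.20644137 0.42106923 0.00484933]
```

jog_arm(deltas=[[[0,0,0],[0,0.0015,0],0],[[0,0,0],[0,0.003,0],0],[[0,0,0],[0,0.003,0],0],[[0,0,0],[0,0.003,0],0]])

```text
time: 12.18
eef_pos: [0.5278, -0.1957, 0.1709]
tcp_rot: [-0.515, 0.484, -0.485, 0.516]
contact_force: [-5.5, 1.7, 14.2]
opening: 0.129
```

```bash
python3 - <<'E'
from h import *
go((.5,0,.2),0);s=ctrl.get_state();print(s['wrist_torque'])
c=cam('wrist');im=c['pixels'];c['T']=c['mount'];P=pts(c)*1e3
h=cv2.cvtColor(im,cv2.COLOR_BGR2HSV)
m=(h[...,0]<20)&(h[...,1]>150)&(h[...,2]>40);m[:218]=0;m[328:]=0;m[:,:246]=0;m[:,270:]=0
print('bar top y',np.median(P[m],0))
b=(h[...,0]>100)&(h[...,0]<125)&(h[...,1]>120);q=P[b];t=q[(abs(q[:,1]-17)<8)&(q[:,2]>-30)&(q[:,2]<0)]
print('panel top y in tool',np.median(t,0),len(t))
o=P[140:180,247:253].reshape(-1,3);print('shoulder y',np.median(o,0))
z=np.load('wn.npz')
E
```

```text
t 12.18 pos [ 0.5278 -0.1957  0.1709] open 0.129 F [-5.52  1.71 14.15] q [-0.54  0.1   1.91  0.    1.13 -0.6 ]
turn [-0.0016  0.0619  0.0003] shift [-0.197  -0.0292 -0.0156]
[ 0.41241256  0.79714734 -0.0500557 ]
bar top y [ -6.78191992 -39.32046823   0.2623131 ]
panel top y in tool [-49.70447225  16.59257386 -13.68908718] 4477
shoulder y [-41.63032998  10.5993395   -3.88119482]
```

The end stop is clear: 14 N with no more travel, no slip, and grip ≈31 mm above the panel top (expected ~30). I'll relax the pull before letting go.

jog_arm(deltas=[[[0,0,0],[0,0,0],0],[[0,0,0],[0,0,0],0],[[0,0,0],[0,0,0],0],[[0,0,0],[0,0,0],0]], force=20)

```text
time: 12.57
eef_pos: [0.5276, -0.1956, 0.1713]
tcp_rot: [-0.515, 0.484, -0.484, 0.515]
contact_force: [-3.7, 0.9, 7.3]
opening: 0.135
```

jog_arm(deltas=[[[0,0,0],[0,0,0],0.2],[[0,0,0],[0,0,0],0.3],[[0,0,0],[0,0,0],0.5],[[0,0,0],[0,0,0],0.7],[[0,0,0],[0,0,0],0.9],[[0,0,0],[0,0,0],0.9],[[0,0,0],[0,0,0],0.9],[[0,0,0],[0,0,0],0.9]])

```text
time: 13.23
eef_pos: [0.5276, -0.1955, 0.1712]
tcp_rot: [-0.515, 0.484, -0.484, 0.515]
contact_force: [0.3, 0.5, 0.2]
opening: 0.901
```

```bash
python3 - <<'E'
from h import *
go((.5,0,.2),0)
c=cam('wrist');cv2.imwrite('pics/w12.png',c['pixels'])
E
```

```text
t 13.23 pos [ 0.5276 -0.1955  0.1712] open 0.901 F [0.28 0.51 0.17] q [-0.54  0.1   1.91  0.    1.13 -0.6 ]
turn [-0.0007  0.062  -0.0001] shift [-0.1969 -0.0288 -0.0154]
```

View pics/w12.png

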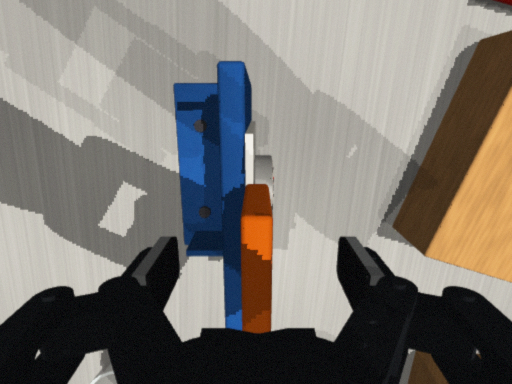

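The fingers are clear of the bar and no force is left. Backing straight up.

jog_arm(deltas=[[[0,0,0],[0,-0.015,0],0.9],[[0,0,0],[0,-0.035,0],0.9],[[0,0,0],[0,-0.06,0],0.9],[[0,0,0],[0,-0.09,0],0.9],[[0,0,0],[0,-0.12,0],0.9],[[0,0,0],[0,-0.14,0],0.9],[[0,0,0],[0,-0.14,0],0.9],[[0,0,0],[0,-0.14,0],0.9]])

```text
time: 13.95
eef_pos: [0.528, -0.1958, 0.3128]
tcp_rot: [-0.515, 0.483, -0.486, 0.516]
contact_force: [-0.1, -0.7, -0.0]
opening: 0.899
```

jog_arm(deltas=[[[0,0,0],[0.03,0,0.02],0.9],[[0,0,0],[0.06,0,0.04],0.9],[[0,0,0],[0.06,0,0.05],0.9],[[0,0,0],[0.06,0,0.05],0.9],[[0,0,0],[0.06,0,0.05],0.9]])

```text
time: 14.37
eef_pos: [0.581, -0.252, 0.3106]
tcp_rot: [-0.515, 0.484, -0.484, 0.516]
contact_force: [0.1, -0.3, -0.5]
opening: 0.895
```

```bash
python3 - <<'E'
from h import *
go((.5,0,.2),0)
c=cam('wrist');cv2.imwrite('pics/w13.png',c['pixels']);np.savez('w13.npz',**c)
cc=cam('scene');cv2.imwrite('pics/s13.png',cv2.resize(cc['pixels'][150:230,150:250],None,fx=7,fy=7,interpolation=cv2.INTER_CUBIC));np.savez('s13.npz',**cc)
E
```

```text
t 14.37 pos [ 0.581  -0.252   0.3106] open 0.895 F [ 0.09 -0.28 -0.47] q [-0.57  0.15  1.6   0.    1.4  -0.63]
turn [ 0.0001  0.0622 -0.001 ] shift [-0.2564  0.1109 -0.0652]
```

View pics/w13.png

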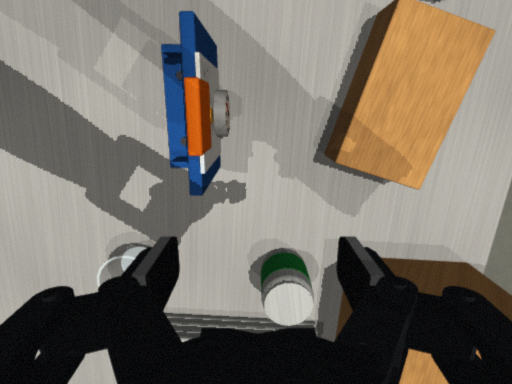

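View pics/s13.png

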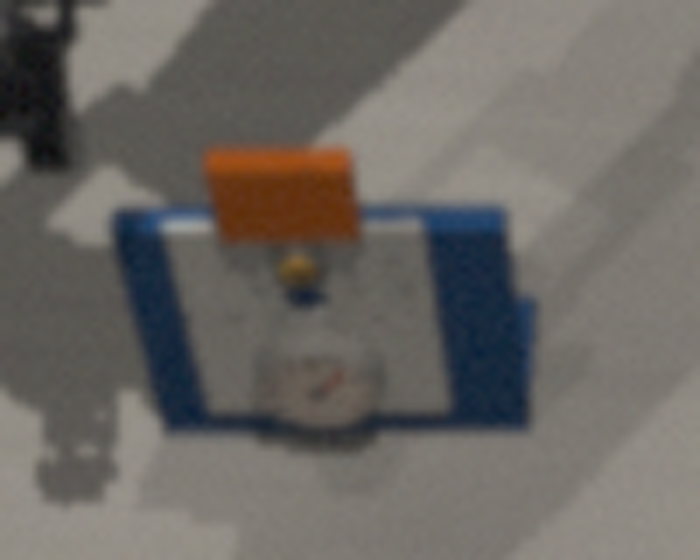

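The plate hangs straight, with the head in the slot under the grip and the blue of the hole below it. For a proper check of depth and tilt I'll view it from further out front.

jog_arm(deltas=[[[0,0,0],[0,-0.02,0.03],0.9],[[0,0,0],[0,-0.03,0.06],0.9],[[0,0,0],[0,-0.03,0.09],0.9],[[0,0,0],[0,-0.03,0.12],0.9],[[0,0,0],[0,-0.03,0.15],0.9],[[0,0,0.1],[0,-0.03,0.16],0.9],[[0.1,0,0],[0,-0.03,0.16],0.9],[[0.2,0,0],[0,-0.03,0.16],0.9],[[0.3,0,0],[0,-0.03,0.16],0.9],[[0.3,0,0],[0,-0.03,0.16],0.9]])

```text
time: 15.3
eef_pos: [0.7376, -0.2402, 0.3401]
tcp_rot: [-0.432, 0.407, -0.55, 0.587]
contact_force: [0.3, -0.8, -0.5]
opening: 0.903
```

```bash
python3 - <<'E'
from h import *
go((.5,0,.2),0)
c=cam('wrist');cv2.imwrite('pics/w14.png',c['pixels']);np.savez('w14.npz',**c);print(c['T'].round(2))
E
```

```text
t 15.3 pos [ 0.7376 -0.2402  0.3401] open 0.903 F [ 0.34 -0.79 -0.48] q [-0.5   0.31  1.37  0.17  1.21 -0.6 ]
turn [-0.2988  0.0618 -0.0112] shift [-0.2543  0.0689 -0.2537]
[[ 0.95  0.02 -0.3   0.69]
 [ 0.06  0.97  0.25 -0.18]
 [ 0.29 -0.26  0.92  0.48]
 [ 0.    0.    0.    1.  ]]
```

View pics/w14.png

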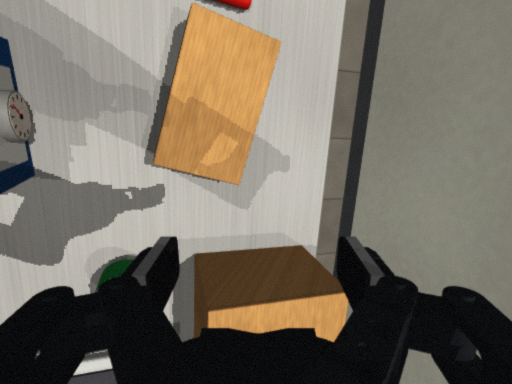

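Wrong tilt direction; turning the other way.

jog_arm(deltas=[[[-0.1,0,0],[0,0,0],0.9],[[-0.2,0,0],[0,0,0],0.9],[[-0.3,0,0],[0,0,0],0.9],[[-0.4,0,0],[0,0,0],0.9],[[-0.5,0,0],[0,0,0],0.9],[[-0.6,0,0],[0,0,0],0.9],[[-0.7,0,0],[0,0,0],0.9],[[-0.75,0,0],[0,0,0],0.9],[[-0.75,0,0],[0,0,0],0.9],[[-0.75,0,0],[0,0,0],0.9]])

```text
time: 16.18
eef_pos: [0.739, -0.2402, 0.3407]
tcp_rot: [0.618, -0.58, 0.363, -0.387]
contact_force: [0.8, -0.0, 0.6]
opening: 0.901
```

```bash
python3 - <<'E'
from h import *
go((.5,0,.2),0)
c=cam('wrist');cv2.imwrite('pics/w15.png',c['pixels']);np.savez('w15.npz',**c);print(c['T'].round(2))
E
```

```text
t 16.18 pos [ 0.739  -0.2402  0.3407] open 0.901 F [ 0.75 -0.02  0.58] q [-0.38  0.75  0.79 -0.21  2.01 -0.5 ]
turn [0.4524 0.0617 0.0136] shift [-0.2546  0.2244 -0.1395]
[[ 0.9  -0.18  0.4   0.8 ]
 [ 0.06  0.95  0.3  -0.17]
 [-0.44 -0.24  0.86  0.47]
 [ 0.    0.    0.    1.  ]]
```

View pics/w15.png

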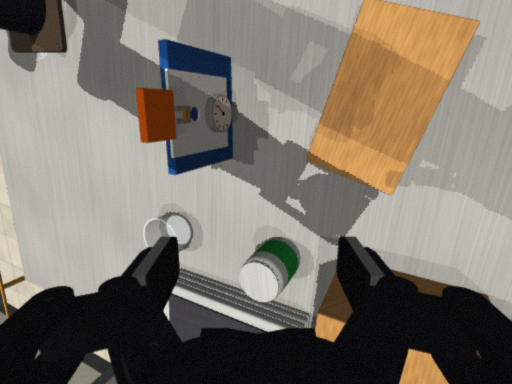

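Now the front is visible: grip (155,115), head (183,115), hole (194,114), dial (222,113). Measuring the head-to-hole distance, flatness and tilt.

```bash
python3 - <<'E'
from h import *
z=np.load('w15.npz');c={k:z[k] for k in z};P=pts(c);im=c['pixels'];h=cv2.cvtColor(im,cv2.COLOR_BGR2HSV)
cv2.imwrite('pics/w15c.png',cv2.resize(im[75:155,130:240],None,fx=7,fy=7,interpolation=cv2.INTER_NEAREST))
def fit(q):
    for _ in range(10):
        o=q.mean(0);n=np.linalg.svd(q-o,full_matrices=False)[2][2];d=(q-o)@n;q=q[abs(d)<.0025]
    return n*np.sign(n[0]),o,d.std(),len(q),q
V,U=np.mgrid[:384,:512];box=(V>35)&(V<180)&(U>125)&(U<245)
blue=box&(h[...,0]>100)&(h[...,0]<125)&(h[...,1]>120)
fr=blue&(P[...,2]>.01)&(P[...,2]<.148)&(abs(P[...,0]-.521)<.02)
n,o,s,k,qf=fit(P[fr]);print('panel',n.round(4),o.round(4),s,k)
t=np.cross([0,0,1],n);t/=np.linalg.norm(t);up=np.cross(n,t)
L=lambda q:np.stack([(q-o)@n,(q-o)@t,(q-o)@up],-1)*1e3
Q=L(P)
wh=box&(h[...,1]<70)&(h[...,2]>70)&(Q[...,0]>1)&(Q[...,0]<7)&(P[...,2]>.02)
n2,o2,s2,k2,qw=fit(P[wh]);print('plate',n2.round(4),(L(o2)).round(2),s2,k2,'angle',np.degrees(np.arccos(n@n2)))
q=L(qw);print('plate ext',np.percentile(q,[.5,99.5],axis=0).round(1))
# left/right edges as fn of height
for a in range(-50,60,12):
    s_=(q[:,2]>a)&(q[:,2]<a+12)
    if s_.sum()>20: print(a,np.percentile(q[s_,1],[1,99]).round(1))
qp=L(qf);print('panel ext',np.percentile(qp,[.5,99.5],axis=0).round(1))
og=box&(h[...,0]<20)&(h[...,1]>180)&(Q[...,0]>8)&(Q[...,0]<15);q=Q[og]
print('bar ext',np.percentile(q,[1,99],axis=0).round(1))
for a in (-1,):
    for b in np.linspace(np.percentile(q[:,1],4),np.percentile(q[:,1],96),6):
        e=q[abs(q[:,1]-b)<2];print('bar top/bot at',b.round(1),np.percentile(e[:,2],[2,98]).round(1))
br=box&(h[...,0]>12)&(h[...,0]<35)&(h[...,1]>90)&(Q[...,0]>5)&(Q[...,0]<14)&(U>175)&(U<192)
q=Q[br];print('brass',br.sum(),np.percentile(q,[2,50,98],axis=0).round(1))
ho=blue&(U>184)&(U<204)&(V>103)&(V<127);q=Q[ho];print('hole blue',ho.sum(),np.percentile(q,[2,50,98],axis=0).round(1))
E
```

```text
panel [ 9.982e-01  5.980e-02 -9.000e-04] [ 0.5192 -0.173   0.0869] 0.0005247831758071337 2188
plate [ 9.982e-01  5.980e-02 -7.000e-04] [  4.01 -21.26  20.45] 0.0005899820760513048 3246 angle 0.009965859477955903
plate ext [[  2.  -78.2 -61.7]
 [  5.8  30.5  74.9]]
-50 [-78.   30.2]
-38 [-77.7  30.1]
-26 [-78.  30.]
-14 [-77.5  30.1]
-2 [-77.6  29.6]
10 [-77.   29.9]
22 [-77.8  29.8]
34 [-77.4  29.9]
46 [-77.5  30.2]
58 [-77.5  30.2]
panel ext [[  -1.4 -101.5  -76.4]
 [   1.3   64.1   60.7]]
bar ext [[  8.4 -51.8  56. ]
 [ 13.3   5.  124.9]]
bar top/bot at -49.7 [ 77.9 124. ]
bar top/bot at -39.1 [ 78.9 124.4]
bar top/bot at -28.5 [ 55.5 124.3]
bar top/bot at -17.9 [ 55.2 124.7]
bar top/bot at -7.3 [ 78.6 124.6]
bar top/bot at 3.3 [ 78.  124.3]
brass 90 [[  7.3 -31.2  43.8]
 [ 10.  -23.6  51.7]
 [ 11.  -17.1  58. ]]
hole blue 61 [[ -0.8 -31.3  15. ]
 [  0.1 -23.   20.5]
 [  0.9 -15.   27.3]]
```

View pics/w15c.png

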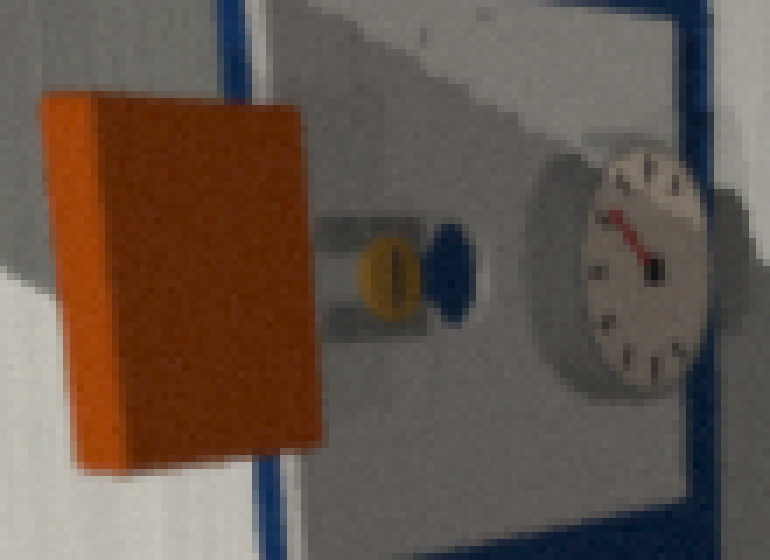

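Home: head-to-hole distance is about 28 mm (27 nominal), the head front is 10.0 mm out (drawn about 2 mm), the plate is parallel to the panel within 0.01° at 4.0 mm, and its edges are vertical. Handing in.

```bash
python3 -c "
from h import *
s=ctrl.get_state();print(s['time'],s['contact_force']);print(ctrl.sign_off())"
```

```text
16.2333 [ 0.2833639  -0.55601359 -0.10381535]
the job is handed in; nothing more can be done
None
```

The thermometer plate is hanging on the brass screw, fully home and wedged under the head. The job was handed in at 16.2 s with the gripper clear.

I gripped the orange bar, lifted the plate straight out of the rack and carried it in front of the panel. The wrist camera put the screw about 5 mm to the side of its mark. The hole went over the head with about 2 N on the panel. I then pulled down in small steps until the plate stopped (about 14 N at the hand), eased off and let go.

**Last checks, from the wrist camera after letting go:**
- **Flatness:** the plate's front face is 4.0 mm off the panel, which is its own thickness, and parallel to the panel to 0.01°.
- **Straightness:** the side edges and the grip's top edge are level and upright within the measuring noise.
- **Seating:** the screw's axis is about 28 mm above the hole's centre, against 27 mm nominal. The head's front is 10.0 mm out, so it is drawn about 2 mm, as expected when wedged.
- **Force:** nothing beyond sensor noise remained on the tool.

**What did not quite agree:**
- The plate travelled about 29 mm instead of 27 mm. My first estimate of the screw's height (+3 mm) was therefore about 2 mm too high, which fitted within the hole's clearance.
- The pull on the ramp felt like only 5 to 6 N, less than the 8 to 13 N stated. The force rose sharply only at the end stop.

I did not touch the other objects.

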